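# Hook the tape measure on the gauge board, draw it back to the stop and lock it

### The job

Set the yellow tape measure to the length on the gauge board: hook its end over the outside of the steel bar at the end of the board, gently draw the case straight back along the board against the tape's spring until the case drops fully into the recess of the aluminium stop, and then push the red lock on top of the case all the way down. Leave it like that, let go of, with the hook still over the bar and the case sitting flat in the recess; never press or pull hard on the board, and leave the other things on the table alone.

Things in the scene. Friction and masses are not known exactly. Their poses are not given: they have to be found in the camera images.
- tape_center (a point): Centre of the case of the loose yellow tape measure (black discs on its sides), 29 mm above its flat underside. Case 64 mm long (x), 32 mm wide (y), 58 mm high (z), 0.4 kg, upright. x points forward out of the nose, where the tape comes out. Grasp it across its width.
- hook (a point): Lower edge of the inner (case-side) face of the steel hook on the tape's end: a plate 18 mm wide, 3 mm thick, 18 mm high. This edge is 5 mm above the level of the case's underside, the tape's lower face 21.4 mm above it. The tape is stiff: the hook rises and falls with the case. Axes as the case's. With the tape in, it is 62 mm ahead of the case's centre (30 mm ahead of the nose).
- blade (a joint): How far the tape is drawn out, in m: 0 = fully in (hook 30 mm in front of the nose), 0.12 = end of its travel. The spring pulls it in with 2.4 N at 0, rising by 0.15 N for each 10 mm drawn out. It also resists motion with 0.4 N for each 10 mm/s.
- lock_top (a point): Centre of the top face of the red lock on top of the case: 18 mm long, 15 mm wide, 8 mm above the case's top when up, 13 mm forward of the case's centre.
- lock (a joint): Travel of the red lock in m: 0 = up (tape free), 0.006 = fully down (tape locked). Pushing it down takes 6 N at first and 10 N at the bottom; it stays where it is left, and 5 mm or more counts as down.
- gauge: Wooden gauge board fixed to the table, 230 mm long (x), 92 mm wide (y), 12 mm thick; origin at the centre of its underside; x points along it to the end with the steel bar. On it, from the bar back to x = +30 mm, a grey deck 60 mm wide with its top 17 mm above the origin. Behind that, the aluminium stop (see stop_zone). Tape measure and board must never push on one another with 45 N in all.
- bar_edge (a point): Middle of the upper outer edge of the steel bar over which the hook goes: at x = +115 mm, y = 0, 31.5 mm above the board's underside (14.5 mm above the deck). The bar is 60 mm wide and 6 mm thick; its outer face is flush with the end of the board. Axes as the board's.
- cup: A loose red plastic cup, 70 mm wide, 81 mm high, origin at the centre of its underside; bystander.
- wax_tin: A loose tin with a gold lid, 71 mm wide, 30 mm high, origin at the centre of its underside; bystander.
- paste_tin: A loose blue tin with a silver lid, 55 mm wide, 42 mm high, origin at the centre of its underside; bystander.
- stop_zone (a point): Fixed point on the board (x = +5 mm, deck height), not on the stop. The stop is clamped within 18 mm of it either way, unmeasured: see or feel it. From the bar: front block level with the deck; front wall of the recess, at x = -13 to +23 mm; recess 74 mm long, 52 mm wide, 4.7 mm deep (floor = wood, 12 mm above the underside); rear block rising 15 mm above that floor, on it 2 black thumbscrews.

How it is judged:
By the outcome, as a careful person would: the job done as asked, in the order asked, and still so for the second after the job is handed in, with the robot touching nothing.
It also fails if it takes over 64 s, if anything falls off the work surface, if the arm or the gripper's body presses on something with over 40 N, if the wrist force passes 120 N, or if a joint passes its speed limit or range.

### The arm

A 6-joint arm with a two-finger parallel gripper is mounted at the origin on the work surface; the furniture and walls round the work are solid. World frame = base frame: x ahead of the robot, y to its left, z up, the work surface at z = 0. Lengths are in m, angles in rad, forces in N, time in s.
With the tool pointing down it reaches from about 0.35 to 0.775 m from the base axis. Payload 7.3 kg.
Tool frame: the origin (TCP) lies on the centre line of the jaws, within the pads' length; the fingertips stand 17 mm ahead of it and the grasp point (between the pads) lies 2 mm behind it (robot.tip_extent is the distance from the TCP to the fingertips, in m); z points along the fingers, y is the line along which they close (so a half turn about z gives the same grasp; the last joint's range is limited). The gripper opens to 92 mm and grips with 3 to 60 N. Pads are 19 mm wide; open, the fingers measure 130 mm over their backs; the gripper's body (75 mm by 190 mm) begins 47 mm behind the grasp point.
Start: joints at [-1.36, 0.342, 1.524, -0, 1.275, -0.146], TCP at [0.183, -0.492, 0.244] pointing down, gripper open.
Joint ranges: [-2.53, 2.53], [-0.77, 2.02], [0.04, 2.7], [-1, 4.14], [0.28, 2.66], [-3.11, 3.11]. Speed limits (rad/s): [2.57, 2.57, 3.14, 3.14, 3.14, 3.14].

### API

Orientations are given as [roll, pitch, yaw] about the fixed x, y, z axes, in that order (R = Rz(yaw) Ry(pitch) Rx(roll)).
In Python, from cell import robot gives the robot as it stands.
- The arm moves only by the tool step_arm, never from a script. Its argument "motion" is a list of rows, each a list of 2 entries, a list of its own where there are three numbers: the shift along the tool's x, y, z in units of 60 mm (1.0 is 60 mm), then the turn about the tool's z in rad. In form: [[[x, y, z], spin], ...]. A call has 1 to 10 rows; each row is the pose to reach, as a shift and turn from the pose commanded when the call began, along the tool's axes at that moment; what a row does not reach only later rows make up. A row lasts 1/8 s, in which the tool goes at most 62.5 mm and 10.7 degrees, less where a joint would pass 70% of its speed; a pose out of reach is approached as far as the arm can. A call with a gripper value outside its range is refused whole. "hand" is the closure in counts, from 0 (fully open) to 255 (shut), set as the call begins (left out, the last holds). The fingers move at their own pace and stop on an object; "squeeze" is the grip in N (left out, the last holds). Time passes only in rows, so rows that repeat a pose let the fingers close. It gives the time, the measured TCP pose, the force, the opening and the grip force at its end, in the units of the state.
- robot.observe(): the state, without advancing time (a new reading comes with each control period).
- robot.read_camera(name): name is "side" or "top"; returns a dict with "pixels" (420x560x3 uint8, red, green, blue), "intrinsics" (3x3 intrinsics, pixels), "xyz" and "rotation" of the camera in the world. Camera axes: x right, y up, looking along -z (the intrinsics and any distortion apply to the point x, -y, -z); pixel columns grow to the right and rows downward; lengths in m; the calibration is good to about 2 mm. A picture is of the moment at which its call begins. There is no depth.
- robot.hand_in(): hands the job in; it is judged then, once.
The state is a dict: "time": time; "qpos": joint angles; "qvel": joint speeds; "joint_efforts": joint torques, N m; "tool_pos": TCP position; "tool_rot": TCP orientation; "contact_force": force on the tool from outside, world axes, zero at the start; "torque": the same for the moment, N m; "opening": finger opening in m; "grip_force": force on a finger pad.
Only numpy, scipy, OpenCV 4.12 (cv2) and the standard library are available. Lean on these libraries where they do the work, as an engineer would, in place of code of your own. Each camera call takes 0.05 s, during which the arm holds its last target. There are 200 camera calls.

## Working session

There is one attempt and no reset: what is moved stays moved. The work goes in short steps, Python scripts to look and compute and a tool call to move; the robot and the scene stay as the last step left them, time stands still between calls to the robot, and variables do not carry over. Pictures are saved under pics/ and viewed, at most 12 in all, crops included, and the job is handed in when it is done.

Besides the shell and the picture viewer there is one more tool, called after "Call:" by a JSON object that holds its "name" and its "arguments", one argument or row to a line. step_arm: Moves the arm, as the interface text tells. Its arguments: {"type":"object","properties":{"motion":{"type":"array"},"hand":{"type":"number"},"squeeze":{"type":"number"}},"required":["motion"]}

```bash
mkdir -p pics; ls; python3 - <<'E'
from cell import robot
import cv2
s=robot.observe(); print(s)
for n in("side","top"):
    c=robot.read_camera(n); cv2.imwrite(f"pics/{n}0.png",c["pixels"][:,:,::-1]); print(n,{k:v for k,v in c.items() if k!="pixels"})
E
```

```text
pics
{'time': 0.0, 'qpos': array([-1.35999887e+00,  3.42720162e-01,  1.52501520e+00, -4.16477230e-05,
        1.27539629e+00, -1.45997467e-01]), 'qvel': array([ 0.00134359,  0.00027266,  0.00185614, -0.00041156,  0.00023715,
       -0.00064492]), 'joint_efforts': array([ 6.93579950e-04, -4.31241381e+01, -2.44213593e+01,  7.19156535e-02,
        5.60371298e-02, -1.28886263e-04]), 'tool_pos': array([ 0.18329821, -0.49155466,  0.24304691]), 'tool_rot': array([-3.14006424e+00, -1.84490917e-04,  3.56806942e-01]), 'contact_force': array([ 0.33435554, -0.01142049,  0.00912754]), 'torque': array([ 0.00287465,  0.01217252, -0.03073863]), 'grip_force': 0.0, 'opening': 0.09114179441036338}
side {'intrinsics': array([[504.10739782,   0.        , 278.6717517 ],
       [  0.        , 504.10739782, 210.09306003],
       [  0.        ,   0.        ,   1.        ]]), 'xyz': array([-0.26196628,  1.02856252,  0.5468258 ]), 'rotation': array([ 1.20987307, -0.01009935, -2.50036888])}
top {'intrinsics': array([[468.26153239,   0.        , 274.92801355],
       [  0.        , 468.26153239, 205.33152265],
       [  0.        ,   0.        ,   1.        ]]), 'xyz': array([0.39879505, 0.02111217, 1.11650661]), 'rotation': array([ 0.08053393, -0.01391311, -1.56443514])}
```

View pics/side0.png

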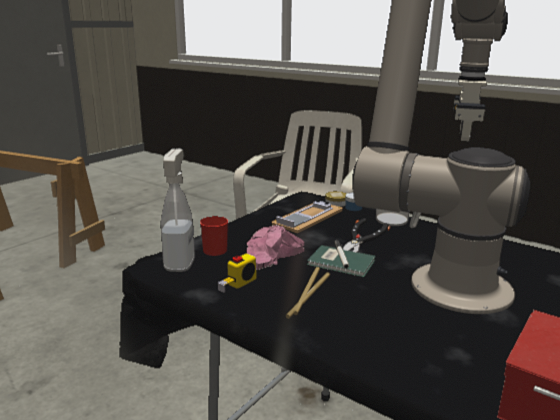

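View pics/top0.png

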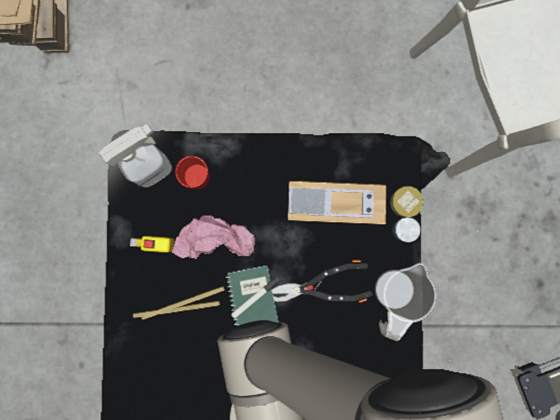

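Side view: tape near (240,270), hook at (223,286), and board at (310,215). Top view: tape at (155,244) with its nose to the left, and board at (337,202) with its bar end on the left (x≈290). Gold and silver tins stand just behind the stop end.

```bash
cat > h.py <<'E'
import numpy as np, cv2
from scipy.spatial.transform import Rotation as R
def cam(c):
    return np.array(c["intrinsics"]),np.array(c["xyz"]),R.from_euler("xyz",c["rotation"]).as_matrix()
def ray(c,uv):
    K,t,M=cam(c); p=np.linalg.solve(K,[uv[0],uv[1],1]); d=M@np.array([p[0],-p[1],-p[2]]); return t,d/np.linalg.norm(d)
def plane(c,uv,z):
    t,d=ray(c,uv); return t+d*(z-t[2])/d[2]
def proj(c,X):
    K,t,M=cam(c); p=M.T@(np.array(X)-t); q=K@np.array([p[0],-p[1],-p[2]]); return q[:2]/q[2]
def two(c1,a,c2,b):
    t1,d1=ray(c1,a);t2,d2=ray(c2,b); k=np.linalg.lstsq(np.c_[d1,-d2],t2-t1,rcond=None)[0]
    p,q=t1+k[0]*d1,t2+k[1]*d2; return (p+q)/2,np.linalg.norm(p-q)
def crop(c,x,y,w,h,k,f):
    cv2.imwrite(f,cv2.resize(c["pixels"][y:y+h,x:x+w,::-1],None,fx=k,fy=k,interpolation=cv2.INTER_CUBIC))
def blob(c,lo,hi,box):
    x,y,w,h=box; m=cv2.inRange(cv2.cvtColor(c["pixels"],cv2.COLOR_RGB2HSV),lo,hi)
    k=np.zeros_like(m);k[y:y+h,x:x+w]=m[y:y+h,x:x+w]
    n,l,s,ce=cv2.connectedComponentsWithStats(k); i=1+s[1:,4].argmax()
    pts=np.argwhere(l==i)[:,::-1].astype(np.float32)
    return ce[i],s[i],cv2.minAreaRect(pts),pts
E
python3 - <<'E'
from cell import robot
from h import *
t=robot.read_camera("top");s=robot.read_camera("side")
top=crop(t,125,175,270,90,2.9,"pics/a.png")
a=cv2.imread("pics/a.png"); 
crop(s,210,190,140,110,5.5,"pics/b.png"); b=cv2.imread("pics/b.png")
b=cv2.resize(b,None,fx=.56,fy=.56)
w=783; im=np.zeros((a.shape[0]+b.shape[0],w,3),np.uint8); im[:a.shape[0],:a.shape[1]]=a; im[a.shape[0]:,:b.shape[1]]=b
print(im.shape,a.shape,b.shape)
cv2.imwrite("pics/ab.png",im)
Y=((22,150,90),(33,255,255)); Rd=((0,150,60),(8,255,255)); W=((8,60,90),(21,190,255))
for n,c,box,rb,wb in(("top",t,(125,225,50,35),(135,235,30,18),(280,175,110,55)),("side",s,(210,245,60,50),(225,253,25,15),(265,195,85,40))):
    y=blob(c,*Y,box); print(n,"yellow",y[:3]); r=blob(c,*Rd,rb); print("red",r[:3]); 
    w=blob(c,*W,wb); print("wood",w[:3])
    if n=="top": ty,tr,tw=y,r,w
    else: sr=r
p,e=two(t,tr[0],s,sr[0]); print("lock",p,e)
for q in cv2.boxPoints(tw[2]): print("wood corner",q,plane(t,q,.012))
for q in cv2.boxPoints(ty[2]): print("tape corner",q,plane(t,q,.058))
E
```

```text
(600, 783, 3) (261, 783, 3) (339, 431, 3)
top yellow (array([156.44938272, 243.78271605]), array([136, 236,  38,  17, 405], dtype=int32), ((154.4796905517578, 243.78427124023438), (36.54973602294922, 15.033126831054688), 4.085616588592529))
red (array([148.08888889, 243.55555556]), array([144, 240,   9,   8,  45], dtype=int32), ((148.1621551513672, 243.5270233154297), (8.055550575256348, 6.247161388397217), 9.462322235107422))
wood (array([345.17488494, 202.67850099]), array([ 288,  181,   98,   44, 1521], dtype=int32), ((336.97137451171875, 202.18630981445312), (97.62362670898438, 39.92369079589844), 2.38594388961792))
side yellow (array([237.969163  , 269.91629956]), array([223, 253,  33,  34, 454], dtype=int32), ((238.80699157714844, 268.9249572753906), (25.889019012451172, 34.898399353027344), 21.250505447387695))
red (array([236.63157895, 257.94736842]), array([232, 256,  10,   5,  38], dtype=int32), ((236.5, 258.0), (4.0, 9.0), 90.0))
wood (array([311.73501577, 218.69400631]), array([272, 204,  70,  28, 317], dtype=int32), ((307.6982727050781, 219.26890563964844), (16.806568145751953, 70.75650787353516), 74.32048034667969))
lock [0.39641701 0.29009476 0.06298428] 0.0007449021209973576
wood corner [287.37085 220.09879] [ 0.45327701 -0.02329692  0.012     ]
wood corner [289.0329  180.20972] [ 0.54822476 -0.0268501   0.012     ]
wood corner [386.5719  184.27383] [ 0.54038142 -0.25945858  0.012     ]
wood corner [384.90985 224.1629 ] [ 0.4452784  -0.25428674  0.012     ]
tape corner [135.71573 249.9797 ] [0.38158693 0.31835811 0.058     ]
tape corner [136.7868  234.98477] [0.41514609 0.31697332 0.058     ]
tape corner [173.24365 237.58884] [0.40984112 0.2351439  0.058     ]
tape corner [172.17258 252.58377] [0.37627452 0.23674129 0.058     ]
```

View pics/ab.png

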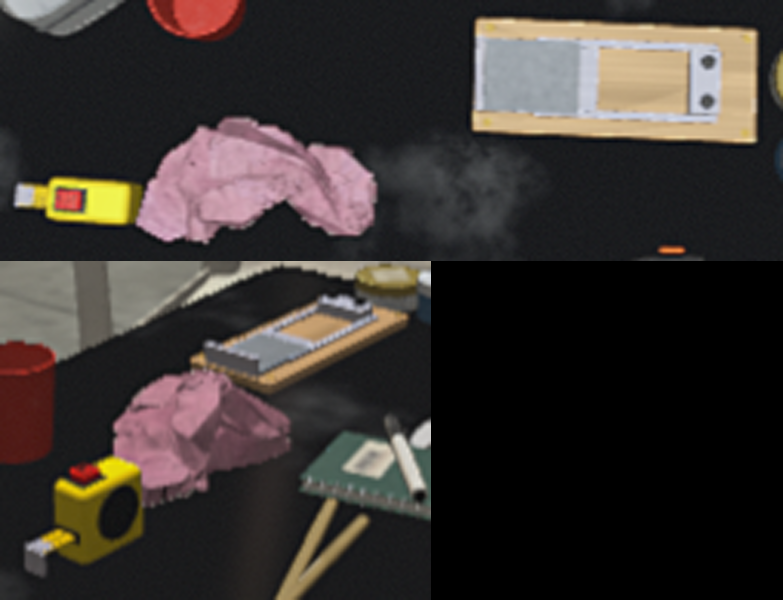

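The crops show the bar at crop (480,75), the recess between crop columns about 597 and 690, and the rear block with its two screws at column 707. The tape's nose points left, parallel to the board within 2°, and the pink cloth lies right behind the case. Next I measure the stop along the board axis and plan the approach.

```bash
cat >> h.py <<'E'
def shift(o,X,yaw=None):
    "tool-frame shift (60 mm units) and spin from state o to world X, yaw"
    M=R.from_euler("xyz",o["tool_rot"]).as_matrix(); d=M.T@(np.array(X)-o["tool_pos"])/.06
    y=0 if yaw is None else o["tool_rot"][2]-yaw
    return np.round(d,3),round(y,3)
E
python3 - <<'E'
from cell import robot
from h import *
t=robot.read_camera("top");o=robot.observe()
P0=np.array([.4968,-.1411,0]);a=np.array([.0345,.9994,0]);b=np.array([-.9994,.0345,0])
hsv=cv2.cvtColor(t["pixels"],cv2.COLOR_RGB2HSV).astype(np.float32)
for z in(.012,.017):
    xs=np.arange(-.12,.13,.002); prof=[]
    for x in xs:
        v=[cv2.getRectSubPix(hsv[:,:,1].copy(),(1,1),tuple(map(float,proj(t,P0+a*x+b*y+[0,0,z]))))[0,0] for y in np.linspace(-.012,.012,7)]
        prof.append(int(np.mean(v)))
    print(z,[(int(round(x*1000)),p) for x,p in zip(xs,prof)])
for X,y in(((.40,-.42,.30),.6),((.45,-.1,.28),1.1),((.40,.2,.2),1.506),((.396,.277,.14),1.506)): print(X,shift(o,X,y))
for n,uv,z in(("cup",(193,165),.081),("wax",(407,201),.03),("paste",(407,230),.042)): print(n,plane(t,uv,z))
E
```

```text
0.012 [(-120, 73), (-118, 94), (-116, 87), (-114, 89), (-112, 80), (-110, 80), (-108, 81), (-106, 81), (-104, 81), (-102, 81), (-100, 81), (-98, 81), (-96, 81), (-94, 82), (-92, 83), (-90, 84), (-88, 83), (-86, 40), (-84, 19), (-82, 18), (-80, 20), (-78, 19), (-76, 18), (-74, 18), (-72, 18), (-70, 18), (-68, 18), (-66, 18), (-64, 21), (-62, 27), (-60, 45), (-58, 72), (-56, 85), (-54, 84), (-52, 83), (-50, 82), (-48, 83), (-46, 83), (-44, 83), (-42, 83), (-40, 83), (-38, 83), (-36, 83), (-34, 83), (-32, 83), (-30, 83), (-28, 83), (-26, 83), (-24, 83), (-22, 83), (-20, 83), (-18, 83), (-16, 83), (-14, 82), (-12, 82), (-10, 82), (-8, 82), (-6, 82), (-4, 82), (-2, 82), (0, 82), (2, 82), (4, 82), (6, 82), (8, 83), (10, 85), (12, 84), (14, 53), (16, 20), (18, 14), (20, 19), (22, 18), (24, 18), (26, 18), (28, 17), (30, 16), (32, 18), (34, 19), (36, 19), (38, 19), (40, 19), (42, 19), (44, 19), (46, 19), (48, 20), (50, 19), (52, 20), (54, 20), (56, 20), (58, 19), (60, 19), (62, 19), (64, 19), (66, 19), (68, 19), (70, 19), (72, 19), (74, 19), (76, 19), (78, 19), (80, 19), (82, 19), (84, 19), (
[... 1285 characters left out ...]
6, 19), (78, 19), (80, 20), (82, 19), (84, 19), (86, 19), (88, 19), (90, 19), (92, 19), (94, 19), (96, 19), (98, 19), (100, 19), (102, 19), (104, 19), (106, 17), (108, 15), (110, 14), (112, 16), (114, 17), (116, 15), (118, 18), (120, 28), (122, 34), (124, 35), (126, 32), (128, 31)]
(0.4, -0.42, 0.3) (array([ 3.801,  0.14 , -0.943]), np.float64(-0.243))
(0.45, -0.1, 0.28) (array([ 6.445, -4.567, -0.606]), np.float64(-0.743))
(0.4, 0.2, 0.2) (array([ 7.41 , -9.542,  0.731]), np.float64(-1.149))
(0.396, 0.277, 0.14) (array([  7.795, -10.767,   1.732]), np.float64(-1.149))
cup [0.57128355 0.19042693 0.081     ]
wax [ 0.49906469 -0.30232368  0.03      ]
paste [ 0.43093259 -0.29765109  0.042     ]
```

Call:
{"name": "step_arm", "arguments": {
  "motion": [
    [[1.0, 0.05, -0.5], -0.1],
    [[2.0, 0.1, -0.9], -0.15],
    [[3.0, 0.1, -0.94], -0.2],
    [[3.8, 0.14, -0.94], -0.25],
    [[4.3, -0.75, -0.9], -0.4],
    [[4.9, -1.7, -0.8], -0.5],
    [[5.4, -2.7, -0.7], -0.6],
    [[5.9, -3.6, -0.65], -0.7],
    [[6.4, -4.5, -0.6], -0.8],
    [[6.6, -5.4, -0.4], -0.9]
  ],
  "hand": 0,
  "squeeze": 20
}}

```text
time: 1.5
tool_pos: [0.4421, -0.0504, 0.2684]
tool_rot: [3.14, -0.0, 1.26]
contact_force: [1.8, 0.0, 0.8]
opening: 0.0915
grip_force: 0.0
```

```bash
python3 - <<'E'
from cell import robot
from h import *
o=robot.observe();print(o["time"],o["tool_pos"],o["tool_rot"],o["qpos"])
for X in((.40,.2,.2),(.3955,.277,.13)): print(X,shift(o,X,1.506))
E
```

```text
1.5 [ 0.44211865 -0.05044313  0.26837668] [ 3.13957384e+00 -2.98101114e-04  1.26021550e+00] [-2.86319218e-01  1.72485441e-01  1.68553262e+00  2.59831772e-04
  1.28154915e+00  2.41880491e-02]
(0.4, 0.2, 0.2) (array([ 3.759, -1.946,  1.137]), np.float64(-0.246))
(0.3955, 0.277, 0.13) (array([ 4.958, -2.412,  2.303]), np.float64(-0.246))
```

Call:
{"name": "step_arm", "arguments": {
  "motion": [
    [[0.9, -0.45, 0.2], -0.1],
    [[1.8, -0.9, 0.5], -0.2],
    [[2.7, -1.4, 0.8], -0.246],
    [[3.6, -1.85, 1.1], -0.246],
    [[4.4, -2.2, 1.6], -0.246],
    [[4.95, -2.41, 2.1], -0.246],
    [[4.95, -2.41, 2.3], -0.246],
    [[4.95, -2.41, 2.3], -0.246],
    [[4.95, -2.41, 2.3], -0.246]
  ]
}}

```text
time: 2.62
tool_pos: [0.3965, 0.274, 0.131]
tool_rot: [3.14, -0.0, 1.501]
contact_force: [-0.4, 0.1, 0.1]
opening: 0.0917
grip_force: 0.0
```

```bash
python3 - <<'E'
from cell import robot
from h import *
o=robot.observe();print(o["time"],o["tool_pos"],o["tool_rot"])
s=robot.read_camera("side");t=robot.read_camera("top")
crop(s,170,170,140,140,4.2,"pics/c.png")
for z in(.08,.036): print(shift(o,(.3955,.277,z),1.506))
E
```

```text
2.625 [0.39645416 0.27403732 0.13102282] [ 3.14033897e+00 -4.47482530e-04  1.50138249e+00]
(array([ 0.048, -0.02 ,  0.85 ]), np.float64(-0.005))
(array([ 0.047, -0.021,  1.584]), np.float64(-0.005))
```

View pics/c.png

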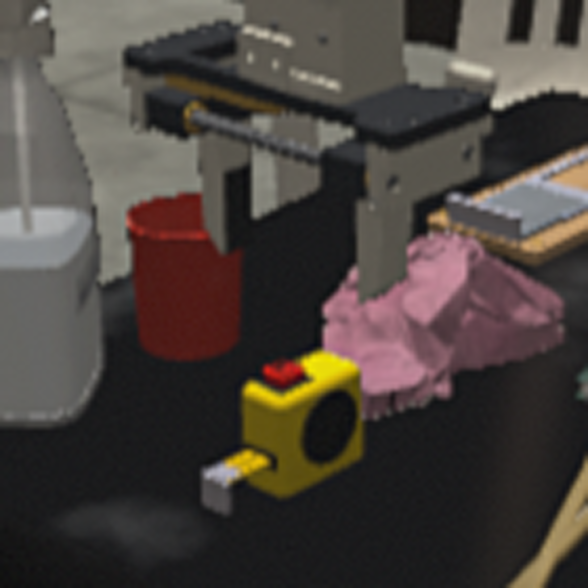

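The fingers straddle the case, one on each side, and clear the cloth. I go down and close.

Call:
{"name": "step_arm", "arguments": {
  "motion": [
    [[0.05, -0.02, 0.4], -0.005],
    [[0.05, -0.02, 0.8], -0.005],
    [[0.05, -0.02, 1.1], -0.005],
    [[0.05, -0.02, 1.35], -0.005],
    [[0.05, -0.02, 1.5], -0.005],
    [[0.05, -0.02, 1.55], -0.005],
    [[0.05, -0.02, 1.55], -0.005]
  ]
}}

```text
time: 3.6
tool_pos: [0.3949, 0.2779, 0.0373]
tool_rot: [3.141, -0.0, 1.508]
contact_force: [0.1, -0.8, 0.2]
opening: 0.0919
grip_force: 0.0
```

Call:
{"name": "step_arm", "arguments": {
  "motion": [
    [[0, 0, 0], 0],
    [[0, 0, 0], 0],
    [[0, 0, 0], 0],
    [[0, 0, 0], 0],
    [[0, 0, 0], 0],
    [[0, 0, 0], 0],
    [[0, 0, 0], 0],
    [[0, 0, 0], 0]
  ],
  "hand": 255,
  "squeeze": 25
}}

```text
time: 4.6
tool_pos: [0.3952, 0.2779, 0.0372]
tool_rot: [3.141, -0.0, 1.508]
contact_force: [1.5, 0.7, -1.2]
opening: 0.0316
grip_force: 25.0
```

```bash
python3 - <<'E'
from cell import robot
from h import *
o=robot.observe();print(o["time"],o["tool_pos"],o["tool_rot"],o["contact_force"],o["opening"],o["grip_force"])
s=robot.read_camera("side");t=robot.read_camera("top")
crop(s,170,200,140,110,4.2,"pics/d.png"); crop(t,110,200,100,80,4,"pics/d2.png")
print(shift(o,(o["tool_pos"][0],o["tool_pos"][1],.12)))
E
```

```text
4.6 [0.3951941  0.2779443  0.03721015] [ 3.14068499e+00 -3.20205566e-04  1.50775019e+00] [ 1.4695128   0.7015312  -1.15751946] 0.031625073516752 24.991755187511444
(array([ 0.00e+00,  1.00e-03, -1.38e+00]), 0)
```

Call:
{"name": "step_arm", "arguments": {
  "motion": [
    [[0, 0, -0.3], 0],
    [[0, 0, -0.9], 0],
    [[0, 0, -1.6], 0],
    [[0, 0, -1.9], 0],
    [[0, 0, -1.9], 0]
  ]
}}

```text
time: 5.32
tool_pos: [0.3946, 0.2779, 0.1517]
tool_rot: [3.141, -0.0, 1.508]
contact_force: [-0.4, -0.6, -4.4]
opening: 0.032
grip_force: 25.0
```

```bash
python3 - <<'E'
from cell import robot
from h import *
o=robot.observe();print(o["time"],o["tool_pos"],o["tool_rot"],o["contact_force"],o["opening"],o["grip_force"])
for z in(.15,.10): print(shift(o,(.4991,-.073,z),1.536))
E
```

```text
5.325 [0.39458732 0.27791128 0.15166125] [ 3.14079439e+00 -4.62162691e-04  1.50796738e+00] [-0.42518964 -0.62226894 -4.39673067] 0.03202332436149791 24.990029633045197
(array([-5.728,  2.106,  0.027]), np.float64(-0.028))
(array([-5.728,  2.105,  0.86 ]), np.float64(-0.028))
```

Call:
{"name": "step_arm", "arguments": {
  "motion": [
    [[-0.7, 0.25, 0], 0],
    [[-1.5, 0.55, 0], 0],
    [[-2.3, 0.85, 0], -0.01],
    [[-3.1, 1.15, 0], -0.02],
    [[-3.9, 1.45, 0], -0.028],
    [[-4.7, 1.75, 0], -0.028],
    [[-5.3, 1.95, 0.2], -0.028],
    [[-5.7, 2.1, 0.5], -0.028],
    [[-5.73, 2.11, 0.8], -0.028],
    [[-5.73, 2.11, 0.8], -0.028]
  ]
}}

```text
time: 6.58
tool_pos: [0.4972, -0.0729, 0.1003]
tool_rot: [-3.135, -0.002, 1.535]
contact_force: [-0.9, -0.3, -3.9]
opening: 0.0321
grip_force: 25.0
```

```bash
python3 - <<'E'
from cell import robot
from h import *
o=robot.observe();print(o["time"],o["tool_pos"],o["tool_rot"],o["contact_force"],o["opening"],o["grip_force"])
s=robot.read_camera("side");t=robot.read_camera("top")
crop(t,230,160,150,80,5.2,"pics/e1.png"); crop(s,230,170,130,75,6,"pics/e2.png")
a=cv2.imread("pics/e1.png");b=cv2.imread("pics/e2.png")
a=cv2.resize(a,(560,299));b=cv2.resize(b,(520,300)); im=np.zeros((600,560,3),np.uint8); im[:299]=a; im[300:,:520]=b; cv2.imwrite("pics/e.png",im)
E
```

```text
6.575 [ 0.49722319 -0.07292943  0.10032639] [-3.13483446e+00 -1.83654751e-03  1.53492634e+00] [-0.86856085 -0.25343313 -3.86089768] 0.032127143269512035 24.99006897211075
```

View pics/e.png

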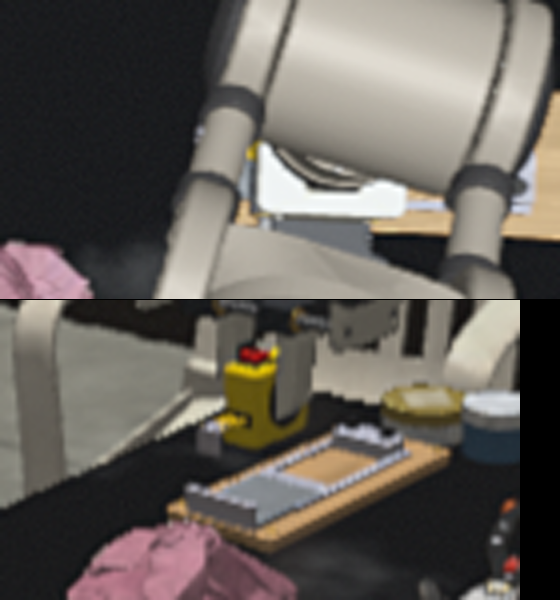

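Top is occluded by the arm. The side view shows the tape held upright (lock at crop (255,355), hook at (208,438)) above and beyond the bar. I measure the lock from the side view.

```bash
python3 - <<'E'
from cell import robot
from h import *
o=robot.observe();s=robot.read_camera("side")
print(o["tool_pos"],o["tool_rot"])
r=blob(s,(0,150,60),(8,255,255),(280,250-75,35,20)) if 0 else blob(s,(0,150,60),(8,255,255),(230,175,60,30))
print(r[0],r[1]); u=o["tool_pos"][2]-.0372
a=np.array([.0345,.9994,0])
L=plane(s,r[0],u+.063); print("lock",L,"centre",L-.013*a,"expected proj of lock",proj(s,np.r_[o["tool_pos"][:2],0]+[0,0,u+.063]+.012*a))
P0=np.array([.4968,-.1411,0]);b=np.array([-.9994,.0345,0])
for n,X in(("hook edge",(.068+.062,u+.005)),("bar edge",(.115,.0315))):
  for y in(-.009,.009) if n[0]=="h" else (-.03,.03): print(n,y,proj(s,P0+a*X[0]+b*y+[0,0,X[1]]))
# bar top corners in the top view earlier occluded; find in side crop
crop(s,265,205,60,40,12,"pics/f.png")
for X in((.065,),(.056,)):
  for u in(.045,.018):
    p=P0+a*X[0]; print(X,u,shift(o,(p[0],p[1],u+.0372),1.536))
E
```

```text
[ 0.49877754 -0.07279368  0.10245278] [-3.13942427e+00 -6.21333386e-04  1.53602185e+00]Traceback (most recent call last):
  File "<stdin>", line 5, in <module>
  File "h.py", line 19, in blob
    n,l,s,ce=cv2.connectedComponentsWithStats(k); i=1+s[1:,4].argmax()
                                                      ~~~~~~~~~~~~~~^^
ValueError: attempt to get argmax of an empty sequence
```

```bash
python3 - <<'E'
from cell import robot
from h import *
o=robot.observe();s=robot.read_camera("side")
r=blob(s,(0,130,60),(9,255,255),(283,176,24,14))
print(r[0],r[1]); u=o["tool_pos"][2]-.0372
a=np.array([.0345,.9994,0])
L=plane(s,r[0],u+.063); print("lock",L,"centre",L-.013*a,"expected px",proj(s,np.r_[o["tool_pos"][:2],0]+[0,0,u+.063]+.012*a))
P0=np.array([.4968,-.1411,0]);b=np.array([-.9994,.0345,0])
for n,X in(("hook edge",(.068+.062,u+.005)),("bar edge",(.115,.0315))):
  for y in(-.009,.009) if n[0]=="h" else (-.03,.03): print(n,y,proj(s,P0+a*X[0]+b*y+[0,0,X[1]]))
crop(s,265,195,60,45,12,"pics/f.png")
for X in(.065,.056):
  for u in(.045,.018):
    p=P0+a*X; print(X,u,shift(o,(p[0],p[1],u+.0372),1.536))
E
```

```text
[291.83333333 182.22222222] [289 181   6   4  18]
lock [ 0.49856274 -0.05794144  0.1288699 ] centre [ 0.49811424 -0.07093364  0.1288699 ] expected px [292.11014317 181.89977221]
hook edge -0.009 [278.11539029 205.65261795]
hook edge 0.009 [283.28042982 207.13089534]
bar edge -0.03 [275.49745187 215.72698335]
bar edge 0.03 [292.49042958 220.86414664]
0.065 0.045 (array([-0.055, -0.002,  0.348]), np.float64(0.0))
0.065 0.018 (array([-0.056, -0.001,  0.798]), np.float64(0.0))
0.056 0.045 (array([-0.205, -0.002,  0.348]), np.float64(0.0))
0.056 0.018 (array([-0.206, -0.001,  0.798]), np.float64(0.0))
```

View pics/f.png

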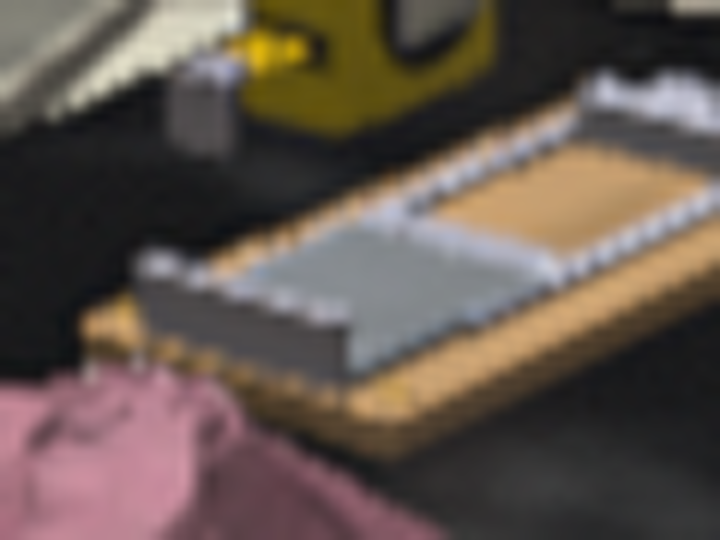

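The hook is about 15 mm outside the bar and laterally centred on it; image offsets are the same for hook and bar (~1 px). I go down with the hook outside.

Call:
{"name": "step_arm", "arguments": {
  "motion": [
    [[-0.05, 0, 0.2], 0],
    [[-0.05, 0, 0.4], 0],
    [[-0.05, 0, 0.55], 0],
    [[-0.05, 0, 0.65], 0],
    [[-0.05, 0, 0.72], 0],
    [[-0.05, 0, 0.77], 0],
    [[-0.05, 0, 0.77], 0],
    [[-0.05, 0, 0.77], 0]
  ]
}}

```text
time: 7.78
tool_pos: [0.4995, -0.0763, 0.0572]
tool_rot: [3.141, 0.0, 1.536]
contact_force: [-0.4, -0.1, -4.2]
opening: 0.0318
grip_force: 25.0
```

```bash
python3 - <<'E'
from cell import robot
from h import *
o=robot.observe();print(o["time"],o["tool_pos"],o["tool_rot"],o["contact_force"],o["torque"])
s=robot.read_camera("side"); crop(s,255,180,75,60,10,"pics/g.png")
print("underside",o["tool_pos"][2]-.0372)
P0=np.array([.4968,-.1411,0]);a=np.array([.0345,.9994,0])
for X in(.05,.0,-.022):
    p=P0+a*(X+.001); print(X,shift(o,(p[0],p[1],.0185+.0372),1.536))
E
```

```text
7.775 [ 0.49948317 -0.07631313  0.0571853 ] [3.14112497e+00 2.21694700e-04 1.53577969e+00] [-0.38865443 -0.12737837 -4.16780501] [-0.00558866 -0.07959859 -0.01377271]
underside 0.019985299386135753
0.05 (array([-0.231, -0.007,  0.025]), np.float64(-0.0))
0.0 (array([-1.064, -0.007,  0.025]), np.float64(-0.0))
-0.022 (array([-1.431, -0.007,  0.025]), np.float64(-0.0))
```

View pics/g.png

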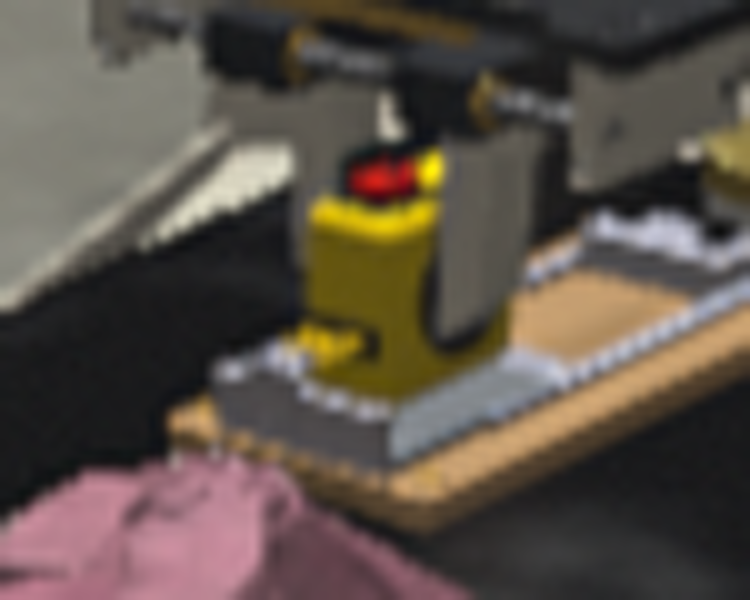

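The nose is just behind the bar and nothing touches. The hook plate blends with the dark bar face, so I check by feel: draw back slowly and watch for the 2.4 N spring force.

Call:
{"name": "step_arm", "arguments": {
  "motion": [
    [[0, 0, 0.02], 0],
    [[-0.05, -0.003, 0.02], 0],
    [[-0.1, -0.005, 0.02], 0],
    [[-0.15, -0.007, 0.02], 0],
    [[-0.2, -0.007, 0.02], 0],
    [[-0.25, -0.007, 0.02], 0],
    [[-0.3, -0.007, 0.02], 0],
    [[-0.35, -0.007, 0.02], 0],
    [[-0.35, -0.007, 0.02], 0],
    [[-0.35, -0.007, 0.02], 0]
  ]
}}

```text
time: 9.07
tool_pos: [0.4981, -0.0973, 0.0558]
tool_rot: [-3.142, 0.0, 1.536]
contact_force: [0.8, 2.5, -4.2]
opening: 0.032
grip_force: 25.0
```

```bash
python3 - <<'E'
from cell import robot
from h import *
o=robot.observe();print(o["time"],o["tool_pos"],o["tool_rot"],o["contact_force"],o["torque"],o["opening"])
s=robot.read_camera("side"); 
im=s["pixels"][180:240,255:330,::-1]; im=np.clip(im.astype(float)*1.6,0,255).astype(np.uint8)
cv2.imwrite("pics/i.png",cv2.resize(im,None,fx=10,fy=10,interpolation=cv2.INTER_CUBIC))
print("underside",o["tool_pos"][2]-.0372)
P0=np.array([.4968,-.1411,0]);a=np.array([.0345,.9994,0])
for X in(.0,-.022):
    p=P0+a*(X+.001); print(X,shift(o,(p[0],p[1],.0185+.0372),1.536))
E
```

```text
9.075 [ 0.49814837 -0.09728515  0.05576671] [-3.14156692e+00  1.61480565e-04  1.53576527e+00] [ 0.8275357   2.45637859 -4.17726142] [ 0.4053249  -0.18306059 -0.0056075 ] 0.031979483039762016
underside 0.018566711047411477
0.0 (array([-0.714,  0.003,  0.001]), np.float64(-0.0))
-0.022 (array([-1.081e+00,  3.000e-03,  1.000e-03]), np.float64(-0.0))
```

View pics/i.png

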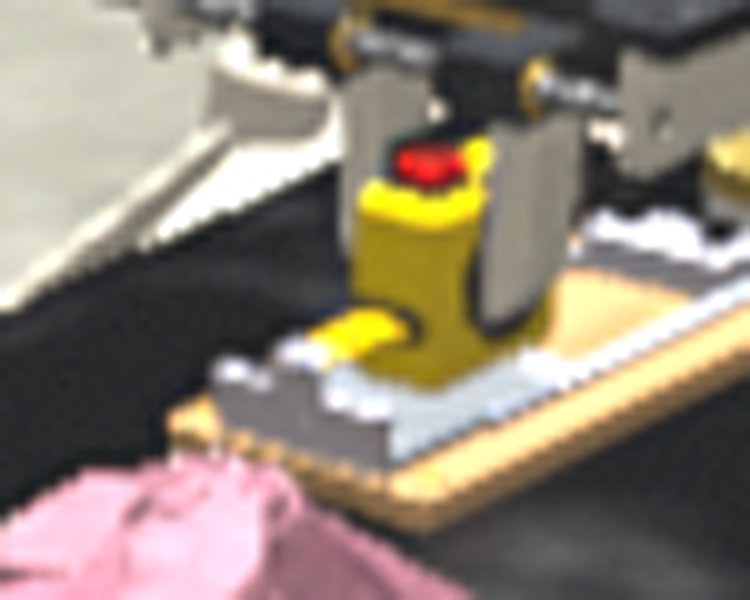

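The hook now sits over the bar (seen at (300,360)), the tape shows behind it, and the force is +2.5 N along the board, so it is engaged. I draw back 65 mm.

Call:
{"name": "step_arm", "arguments": {
  "motion": [
    [[-0.06, 0, 0], 0],
    [[-0.12, 0, 0], 0],
    [[-0.18, 0, 0], 0],
    [[-0.24, 0.001, 0], 0],
    [[-0.3, 0.001, 0], 0],
    [[-0.36, 0.001, 0], 0],
    [[-0.42, 0.002, 0], 0],
    [[-0.48, 0.002, 0], 0],
    [[-0.54, 0.002, 0], 0],
    [[-0.6, 0.002, 0], 0]
  ]
}}

```text
time: 10.38
tool_pos: [0.4969, -0.1334, 0.0557]
tool_rot: [-3.141, 0.0, 1.536]
contact_force: [-0.4, 3.9, -3.7]
opening: 0.0318
grip_force: 25.0
```

Call:
{"name": "step_arm", "arguments": {
  "motion": [
    [[-0.06, 0, 0], 0],
    [[-0.12, 0, 0], 0],
    [[-0.18, 0, 0], 0],
    [[-0.24, 0.001, 0], 0],
    [[-0.3, 0.001, 0], 0],
    [[-0.36, 0.001, 0], 0],
    [[-0.42, 0.001, 0], 0],
    [[-0.48, 0.001, 0], 0],
    [[-0.48, 0.001, 0], 0],
    [[-0.48, 0.001, 0], 0]
  ]
}}

```text
time: 11.62
tool_pos: [0.4962, -0.1622, 0.0558]
tool_rot: [3.141, 0.0, 1.536]
contact_force: [-0.3, 4.2, -3.9]
opening: 0.0321
grip_force: 25.0
```

```bash
python3 - <<'E'
from cell import robot
from h import *
o=robot.observe();print(o["time"],o["tool_pos"],o["tool_rot"],o["contact_force"],o["torque"],o["opening"])
s=robot.read_camera("side"); 
u=o["tool_pos"][2]-.0372; print("underside",u)
P0=np.array([.4968,-.1411,0]);a=np.array([.0345,.9994,0]);b=np.array([-.9994,.0345,0])
d=o["tool_pos"]-P0; print("board x,y",d@a,d@b)
r=blob(s,(0,130,60),(9,255,255),(290,170,45,30)); L=plane(s,r[0],u+.063)-P0; print(r[0],r[1],"lock board x,y",L@a,L@b)
for X in(-.020,-.022): 
    p=P0+a*X; print(X,[shift(o,(p[0],p[1],z+.0372),1.536) for z in (.014,.0123)])
crop(s,255,170,100,75,7.5,"pics/j.png")
E
```

```text
11.625 [ 0.49616736 -0.16216047  0.05582712] [3.14130119e+00 3.32688722e-04 1.53568632e+00] [-0.30371061  4.22988781 -3.85411279] [ 0.62493608 -0.09079087 -0.01959009] 0.03213940610567949
underside 0.018627117685556055
board x,y -0.021069661977882972 -9.432654046419323e-05
[310.23529412 190.82352941] [308 189   6   4  17] lock board x,y -0.005312438634175763 0.0022137565078331764
-0.02 [(array([ 0.018, -0.002,  0.077]), np.float64(-0.0)), (array([ 0.018, -0.002,  0.105]), np.float64(-0.0))]
-0.022 [(array([-0.015, -0.002,  0.077]), np.float64(-0.0)), (array([-0.015, -0.002,  0.105]), np.float64(-0.0))]
```

Call:
{"name": "step_arm", "arguments": {
  "motion": [
    [[-0.015, 0, 0], 0],
    [[-0.035, 0, 0.01], 0],
    [[-0.035, 0, 0.02], 0],
    [[-0.035, 0, 0.03], 0],
    [[-0.035, 0, 0.04], 0],
    [[-0.035, 0, 0.05], 0],
    [[-0.035, 0, 0.05], 0]
  ]
}}

```text
time: 12.55
tool_pos: [0.496, -0.1641, 0.0527]
tool_rot: [-3.142, 0.0, 1.536]
contact_force: [0.2, 3.1, -4.4]
opening: 0.0319
grip_force: 25.0
```

```bash
python3 - <<'E'
from cell import robot
from h import *
o=robot.observe();print(o["time"],o["tool_pos"],o["tool_rot"],o["contact_force"],o["torque"],o["tool_pos"][2]-.0372)
E
```

```text
12.55 [ 0.49601268 -0.16408162  0.05271828] [-3.14158908e+00  5.26450246e-05  1.53574289e+00] [ 0.21566175  3.14376733 -4.36814866] [ 0.62211647 -0.09012861  0.06157933] 0.015518282392613304
```

It is already 1.5 mm below deck level with no contact, so I continue down.

Call:
{"name": "step_arm", "arguments": {
  "motion": [
    [[0, 0, 0.01], 0],
    [[0, 0, 0.02], 0],
    [[0, 0, 0.03], 0],
    [[0, 0, 0.04], 0],
    [[0, 0, 0.05], 0],
    [[0, 0, 0.055], 0],
    [[0, 0, 0.055], 0],
    [[0, 0, 0.055], 0]
  ]
}}

```text
time: 13.55
tool_pos: [0.496, -0.1641, 0.0495]
tool_rot: [3.142, 0.0, 1.536]
contact_force: [0.4, 3.5, -4.4]
opening: 0.0318
grip_force: 25.0
```

```bash
python3 - <<'E'
from cell import robot
from h import *
o=robot.observe();print(o["time"],o["tool_pos"],o["tool_rot"],o["contact_force"],o["torque"],o["tool_pos"][2]-.0372)
s=robot.read_camera("side");crop(s,255,170,100,75,7.5,"pics/j.png")
E
```

```text
13.55 [ 0.49600528 -0.16407877  0.0494788 ] [3.14157721e+00 7.71958867e-05 1.53581056e+00] [ 0.44693214  3.54124121 -4.35993302] [ 0.63543993 -0.1096007   0.03374506] 0.0122787979234492
```

View pics/j.png

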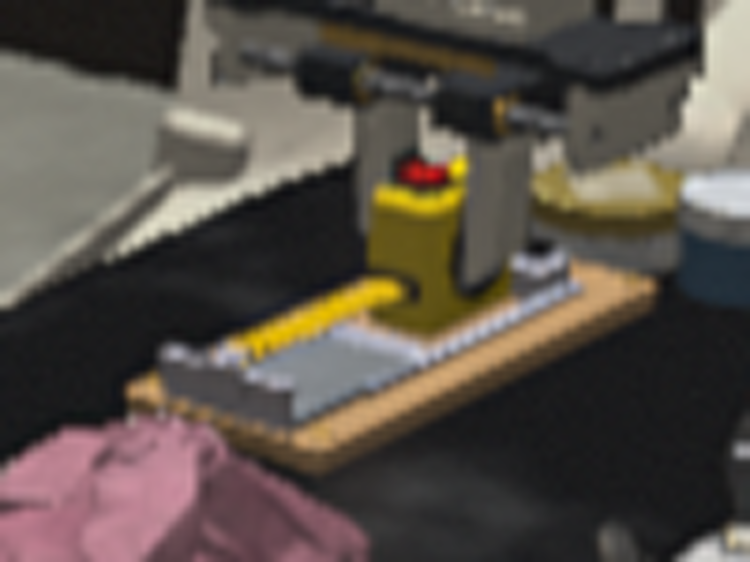

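The case is down in the recess between the front edge and rear block, the tape runs straight and the hook is over the bar (crop (230,360)). I seat it the last 0.4 mm, then ease forward toward the front wall.

Call:
{"name": "step_arm", "arguments": {
  "motion": [
    [[0, 0, 0.005], 0],
    [[0, 0, 0.008], 0],
    [[0.015, 0, 0.008], 0],
    [[0.03, 0, 0.008], 0],
    [[0.045, 0, 0.008], 0],
    [[0.045, 0, 0.008], 0]
  ]
}}

```text
time: 14.35
tool_pos: [0.4964, -0.1616, 0.0492]
tool_rot: [3.141, 0.001, 1.536]
contact_force: [-0.4, 1.2, 0.1]
opening: 0.0317
grip_force: 25.0
```

Call:
{"name": "step_arm", "arguments": {
  "motion": [
    [[0.045, 0, 0.008], 0],
    [[0, 0, 0], 0],
    [[0, 0, 0], 0],
    [[0, 0, 0], 0],
    [[0, 0, 0], 0]
  ],
  "hand": 90
}}

```text
time: 14.98
tool_pos: [0.4961, -0.1614, 0.049]
tool_rot: [3.142, 0.0, 1.536]
contact_force: [0.4, -0.6, 0.8]
opening: 0.0594
grip_force: 0.0
```

```bash
python3 - <<'E'
from cell import robot
from h import *
o=robot.observe();print(o["time"],o["tool_pos"],o["tool_rot"],o["contact_force"],o["opening"],o["grip_force"])
E
```

```text
14.975 [ 0.49611708 -0.16144867  0.04898557] [3.14155755e+00 1.33997406e-04 1.53576343e+00] [ 0.4116282  -0.61650648  0.7659195 ] 0.05937920014616965 0.0
```

Call:
{"name": "step_arm", "arguments": {
  "motion": [
    [[0, 0, -0.3], 0],
    [[0, 0, -0.7], 0],
    [[0, 0, -1.2], 0],
    [[0, 0, -1.6], 0],
    [[0, 0, -1.6], 0]
  ]
}}

```text
time: 15.6
tool_pos: [0.4971, -0.1618, 0.1466]
tool_rot: [3.138, 0.002, 1.536]
contact_force: [-1.1, -0.2, 0.5]
opening: 0.0592
grip_force: 0.0
```

Call:
{"name": "step_arm", "arguments": {
  "motion": [
    [[0, 0, 0], 0],
    [[0, 0, 0], 0],
    [[0, 0, 0], 0],
    [[0, 0, 0], 0],
    [[0, 0, 0], 0],
    [[0, 0, 0], 0]
  ],
  "hand": 255
}}

```text
time: 16.35
tool_pos: [0.4961, -0.1614, 0.145]
tool_rot: [-3.142, 0.0, 1.536]
contact_force: [-0.2, 0.6, -1.0]
opening: 0.0044
grip_force: 0.0
```

```bash
python3 - <<'E'
from cell import robot
from h import *
o=robot.observe();print(o["time"],o["tool_pos"],o["tool_rot"],o["contact_force"],o["opening"],o["grip_force"])
s=robot.read_camera("side");t=robot.read_camera("top")
P0=np.array([.4968,-.1411,0]);a=np.array([.0345,.9994,0]);b=np.array([-.9994,.0345,0])
r=blob(s,(0,130,60),(9,255,255),(290,170,60,40)); L=plane(s,r[0],.012+.063)-P0; print(r[0],r[1],"lock board x,y",L@a,L@b)
try:
    q=blob(t,(0,130,60),(9,255,255),(310,185,50,35)); print(q[0],q[1]); L=plane(t,q[0],.012+.064)-P0; print("lock top",L@a,L@b)
except Exception as e: print(e)
for X in(-.003,-.005):
    p=P0+a*X; print(X,[shift(o,(p[0],p[1],z+.017),1.536) for z in (.088,.079,.072)])
crop(s,255,150,100,75,7.5,"pics/k.png")
E
```

```text
16.35 [ 0.49611442 -0.16137386  0.14495863] [-3.14158529e+00  4.28987321e-05  1.53580515e+00] [-0.15543294  0.6428795  -0.95424932] 0.004449088245661933 0.0
[309.28571429 193.64285714] [307 192   6   4  14] lock board x,y 0.0012591731519935754 0.0037590000540045866
[339.5 198.5] [339 197   2   4   6]
lock top 0.004028221828116047 -0.002342260585245197
-0.003 [(array([ 0.288, -0.   ,  0.666]), np.float64(-0.0)), (array([ 0.288, -0.   ,  0.816]), np.float64(-0.0)), (array([ 0.288, -0.   ,  0.933]), np.float64(-0.0))]
-0.005 [(array([ 0.255, -0.   ,  0.666]), np.float64(-0.0)), (array([ 0.255, -0.   ,  0.816]), np.float64(-0.0)), (array([ 0.255, -0.   ,  0.933]), np.float64(-0.0))]
```

View pics/k.png

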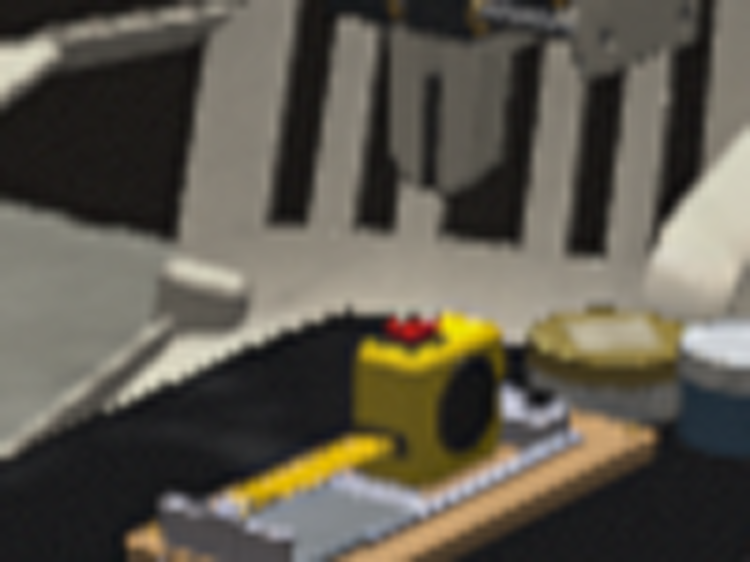

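The case sits flat in the recess with its nose at the front wall, the tape straight to the hook, and the lock at crop (412,328). I move over the lock (board x ≈ -3 mm) and press in small steps.

Call:
{"name": "step_arm", "arguments": {
  "motion": [
    [[0.15, 0, 0.2], 0],
    [[0.285, 0, 0.45], 0],
    [[0.285, 0, 0.6], 0],
    [[0.285, 0, 0.7], 0],
    [[0.285, 0, 0.73], 0],
    [[0.285, 0, 0.73], 0],
    [[0.285, 0, 0.73], 0]
  ]
}}

```text
time: 17.32
tool_pos: [0.4969, -0.1445, 0.1015]
tool_rot: [3.141, 0.0, 1.536]
contact_force: [-0.3, -0.1, 0.9]
opening: 0.0002
grip_force: 0.0
```

Call:
{"name": "step_arm", "arguments": {
  "motion": [
    [[0, 0, 0.03], 0],
    [[0, 0, 0.06], 0],
    [[0, 0, 0.09], 0],
    [[0, 0, 0.12], 0],
    [[0, 0, 0.12], 0]
  ]
}}

```text
time: 17.95
tool_pos: [0.4968, -0.1443, 0.0941]
tool_rot: [3.141, 0.0, 1.536]
contact_force: [0.1, 0.4, 2.7]
opening: 0.0005
grip_force: 1.4
```

```bash
python3 - <<'E'
from cell import robot
from h import *
o=robot.observe();print(o["time"],o["tool_pos"],o["tool_rot"],o["contact_force"],"tip z",o["tool_pos"][2]-robot.tip_extent)
E
```

```text
17.95 [ 0.49675072 -0.14428155  0.09413446] [3.14141015e+00 1.44485003e-04 1.53586077e+00] [0.0731977  0.40112248 2.74531063] tip z 0.07713445988134122
```

Call:
{"name": "step_arm", "arguments": {
  "motion": [
    [[0, 0, 0.02], 0],
    [[0, 0, 0.04], 0],
    [[0, 0, 0.06], 0],
    [[0, 0, 0.08], 0],
    [[0, 0, 0.09], 0],
    [[0, 0, 0.09], 0]
  ]
}}

```text
time: 18.7
tool_pos: [0.4969, -0.1443, 0.0893]
tool_rot: [3.141, 0.0, 1.536]
contact_force: [-1.7, 1.4, 8.1]
opening: 0.0004
grip_force: 4.1
```

Call:
{"name": "step_arm", "arguments": {
  "motion": [
    [[0, 0, 0.008], 0],
    [[0, 0, 0.016], 0],
    [[0, 0, 0.024], 0],
    [[0, 0, 0.024], 0]
  ]
}}

```text
time: 19.2
tool_pos: [0.4972, -0.1443, 0.0891]
tool_rot: [3.14, 0.001, 1.536]
contact_force: [-3.6, 2.5, 18.1]
opening: 0.0003
grip_force: 9.3
```

The force jumped to 18 N with no further travel: the lock is at its stop. I retreat and check.

Call:
{"name": "step_arm", "arguments": {
  "motion": [
    [[0, 0, -0.1], 0],
    [[0, 0, -0.5], 0],
    [[0, 0, -1.3], 0],
    [[0, 0, -2.2], 0],
    [[-1, 0, -2.5], 0],
    [[-2, 0.5, -2.6], 0],
    [[-3, 1.2, -2.6], 0],
    [[-4, 2, -2.6], 0],
    [[-4, 2, -2.6], 0]
  ]
}}

```text
time: 20.32
tool_pos: [0.6088, -0.391, 0.2414]
tool_rot: [-3.141, -0.0, 1.534]
contact_force: [0.1, -0.2, -0.4]
opening: 0.0007
grip_force: 0.0
```

```bash
python3 - <<'E'
from cell import robot
from h import *
o=robot.observe();print(o["time"],o["tool_pos"],o["contact_force"])
s=robot.read_camera("side");t=robot.read_camera("top")
crop(t,270,170,140,80,4,"pics/l1.png");crop(s,265,175,110,58,5,"pics/l2.png")
a=cv2.imread("pics/l1.png");b=cv2.imread("pics/l2.png"); im=np.zeros((600,560,3),np.uint8); im[:a.shape[0],:560]=a[:, :560]; h=min(b.shape[0],280); im[320:320+h,:b.shape[1]]=b[:h]; cv2.imwrite("pics/l.png",im)
E
```

```text
20.325 [ 0.60878175 -0.39097243  0.24138104] [ 0.08513767 -0.19216474 -0.38950218]
```

View pics/l.png

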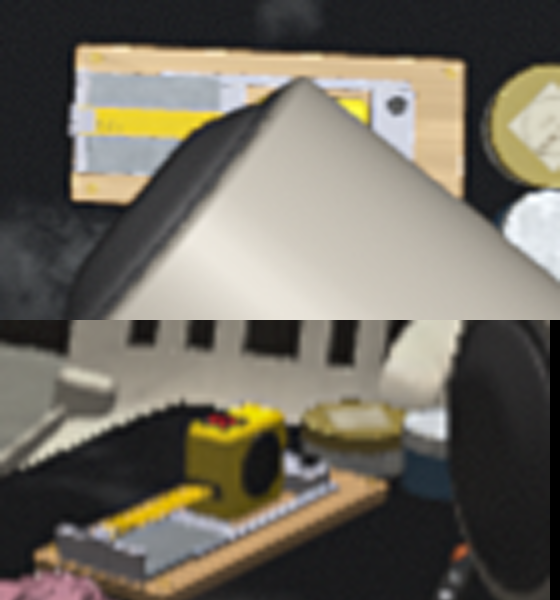

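The hook is over the bar (top crop (78,120)), the tape runs straight, the case is flat in the recess and the lock sits low. The tins are untouched, so I hand in.

```bash
python3 -c "
from cell import robot
print(robot.hand_in())"
```

```text
the job is handed in; nothing more can be done
None
```

I handed the job in at about 20 s of the 64 s limit: the hook is over the bar, the case sits flat in the stop's recess, the red lock is pressed to its stop, and the arm is clear; I have no verdict back, and the force during one brief 2.7 mm forward nudge at release went unmeasured.

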